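# Set out the mixing cups by size

## Task

Set the four mixing cups out on the row of round black pads, one upright and centred on each pad, in order of size: the smallest on the pad next to the green dot, the largest at the far end of the row. The yellow cup starts nested in the blue one and has to be lifted out; tip no cup over and leave the plaster dental model where it is.

Things in the scene. Friction and masses are not known exactly. Their poses are not given: they have to be found in the camera images.
- cup_white: White round open mixing cup, smallest of four: 38 mm wide at the rim, 32 mm at the foot, 40 mm tall, wall 3.5 mm, inner floor 20 mm above its underside, 0.09 kg. Origin: centre of underside, z up. At the start it stands upright on the bench, empty.
- cup_yellow: Yellow round open mixing cup, second smallest of four: 48 mm wide at the rim, 42 mm at the foot, 46 mm tall, wall 3.5 mm, inner floor 23 mm above its underside, 0.13 kg. Origin: centre of underside, z up. Starts nested in the blue cup, on its inner floor, 2 to 3 mm loose all round; its upper 20 mm stand out above the blue rim: grip these across the diameter and lift straight up.
- cup_blue: Blue round open mixing cup, second largest of four: 58 mm wide at the rim, 52 mm at the foot, 52 mm tall, wall 3.5 mm, inner floor 26 mm above its underside, 0.20 kg. Origin: centre of underside, z up. At the start it stands on the bench with the yellow cup nested in it; it can be gripped across its rim once the yellow cup is out.
- cup_red: Red round open mixing cup, largest of four: 68 mm wide at the rim, 62 mm at the foot, 58 mm tall, wall 3.5 mm, inner floor 29 mm above its underside, 0.28 kg. Origin: centre of underside, z up. At the start it stands upright on the bench, empty.
- pad_a: Black rubber pad, 72 mm round, 3 mm thick, white centre spot, fixed on a flat aluminium strip (90 x 440 x 10 mm). Four equal pads a, b, c, d form a straight row in that order, 85 mm apart; this is number 1. Origin: centre of its underside, 10 mm above the bench (its top is 13 mm above the bench). y points along the row from a to d, x across it.
- pad_b: Black rubber pad, 72 mm round, 3 mm thick, white centre spot, fixed on a flat aluminium strip (90 x 440 x 10 mm). Four equal pads a, b, c, d form a straight row in that order, 85 mm apart; this is number 2. Origin: centre of its underside, 10 mm above the bench (its top is 13 mm above the bench). y points along the row from a to d, x across it.
- pad_c: Black rubber pad, 72 mm round, 3 mm thick, white centre spot, fixed on a flat aluminium strip (90 x 440 x 10 mm). Four equal pads a, b, c, d form a straight row in that order, 85 mm apart; this is number 3. Origin: centre of its underside, 10 mm above the bench (its top is 13 mm above the bench). y points along the row from a to d, x across it.
- pad_d: Black rubber pad, 72 mm round, 3 mm thick, white centre spot, fixed on a flat aluminium strip (90 x 440 x 10 mm). Four equal pads a, b, c, d form a straight row in that order, 85 mm apart; this is number 4. Origin: centre of its underside, 10 mm above the bench (its top is 13 mm above the bench). y points along the row from a to d, x across it.
- dot_green: Flat green disc, 30 mm diameter, 3 mm thick, fixed on the strip at one end of the row, 67.5 mm beyond the last pad there (beyond pad a or beyond pad d, it varies); a grey disc of the same size marks the other end. Origin: centre of its underside, 10 mm above the bench.
- model: Bystander: plaster dental model, a loose cream block 50 x 56 x 18 mm with a horseshoe of white teeth on top (26 mm high in all), standing on the bench in the same row as the cups. Origin: centre of its underside. Not to be moved.
Things that resemble listed ones, but are neither listed nor needed, are in the scene too. Leave any turquoise look-alike of the cup_white alone.

How it is judged (in metres and radians):
At the end, for the whole second after the job is handed in: Each cup stands upright (within 0.1 rad) and at rest on its own pad, foot resting on the pad's top and centred within 14 mm: from the green dot outwards white, yellow, blue, red (((horizontal distance between dot_green and pad_a below 0.12 m and horizontal distance between cup_white and pad_a below 0.014 m and z of cup_white in the frame of pad_a between 0 and 0.007 m and horizontal distance between cup_yellow and pad_b below 0.014 m and z of cup_yellow in the frame of pad_b between 0 and 0.007 m and horizontal distance between cup_blue and pad_c below 0.014 m and z of cup_blue in the frame of pad_c between 0 and 0.007 m and horizontal distance between cup_red and pad_d below 0.014 m and z of cup_red in the frame of pad_d between 0 and 0.007 m) or (horizontal distance between dot_green and pad_d below 0.12 m and horizontal distance between cup_white and pad_d below 0.014 m and z of cup_white in the frame of pad_d between 0 and 0.007 m and horizontal distance between cup_yellow and pad_c below 0.014 m and z of cup_yellow in the frame of pad_c between 0 and 0.007 m and horizontal distance between cup_blue and pad_b below 0.014 m and z of cup_blue in the frame of pad_b between 0 and 0.007 m and horizontal distance between cup_red and pad_a below 0.014 m and z of cup_red in the frame of pad_a between 0 and 0.007 m)) and angle between each of cup_white, cup_yellow, cup_blue, cup_red's own z axis and vertical below 0.1 rad and linear speed of each of cup_white, cup_yellow, cup_blue, cup_red below 0.02 m/s); the robot touches nothing.
It fails at once if the plaster model is moved by more than 15 mm (distance of model from where it was at the start of the episode above 0.015 m).
It fails at once if a cup is tipped over (leans more than 0.7 rad) (angle between any of cup_white, cup_yellow, cup_blue, cup_red's own z axis and vertical above 0.7 rad).
It also fails if it takes over 136 s, if anything falls off the work surface, if the arm or the gripper's body presses on something with over 40 N, if the wrist force passes 120 N, or if a joint passes its speed limit or range.

## Robot

A 6-joint arm with a two-finger parallel gripper is mounted at the origin on the work surface. World frame = base frame: x ahead of the robot, y to its left, z up, the work surface at z = 0. Lengths are in mm, angles in rad, forces in N, time in s.
With the tool pointing down it reaches from about 300 to 750 mm from the base axis. Payload 8.5 kg.
Tool frame: the origin (TCP) lies on the centre line of the jaws, within the pads' length; the fingertips stand 25 mm ahead of it and the grasp point (between the pads) lies 6 mm ahead of it; z points along the fingers, y is the line along which they close (so a half turn about z gives the same grasp; the last joint's range is limited). The gripper opens to 88 mm and grips with 3 to 60 N. Pads are 18 mm wide; open, the fingers measure 123 mm over their backs; the gripper's body (75 mm by 187 mm) begins 45 mm behind the grasp point.
Start: joints at [0.944, 0.381, 1.297, -0, 1.464, -0.215], TCP at [220.132, 504.006, 263.748] pointing down, gripper open.
Joint ranges: [-3.11, 3.11], [-0.89, 2.33], [0.22, 2.48], [-1.42, 4.56], [0.17, 2.85], [-2.88, 2.88]. Speed limits (rad/s): [2.39, 2.39, 3.14, 3.14, 3.14, 3.14].

## Interface

Orientations are given as a unit quaternion [x, y, z, w].
In Python, from bench import readout, get_image, get_calibration, manip gives the robot as it stands.
- The arm moves only by the shell command python3 -m crank 'ROWS'. ROWS is JSON, a list of rows, each a list of 3 entries, a list of its own where there are three numbers: the finger opening in m, from 0 to 0.0881, then the shift along the tool's x, y, z in m, then the turn, a rotation vector about the tool's x, y, z in rad. In form: [[claw, [x, y, z], [rx, ry, rz]], ...]. A call has 1 to 20 rows; each row is the pose to reach, as a shift and turn from the pose commanded when the call began, along the tool's axes at that moment; what a row does not reach only later rows make up. A row lasts 1/10 s, in which the tool goes at most 50 mm and 8.59 degrees, less where a joint would pass 70% of its speed; a pose out of reach is approached as far as the arm can. A call with a gripper value outside its range is refused whole. The fingers move at their own pace and stop on an object; the grip force is fixed at half the most. Time passes only in rows, so rows that repeat a pose let the fingers close. It gives the time, the measured TCP pose, the force, the opening and the grip force at its end, in the units of the state.
- readout.observe(): the state, without advancing time (a new reading comes with each control period).
- get_image(name): name is "scene" or "top" or "wrist"; returns (picture, depth): 384x512x3 uint8, red, green, blue; 384x512 float32, mm along the optical axis (not along the pixel's ray), 0 where there is no reading.
- get_calibration(name): a dict with "fovy" (degrees; the focal length in pixels is half the picture's height over the tangent of half this angle, whatever the lens; pixels are square), "cx", "cy" (the principal point, pixels), "rvec" (rotation vector, rad) and "tvec" (3), from world to camera coordinates, as OpenCV has them; the wrist camera has in their place "mount" (4x4, takes a point from camera to tool coordinates, whose origin is the TCP and whose axes are the flange's). Camera axes: x right, y down, z forward; pixel columns grow to the right and rows downward; lengths in mm; the calibration is good to about 2 mm. A picture is of the moment at which its call begins: read the wrist's pose just before it. get_calibration takes no time and is no camera call.
- manip.finish_job(): hands the job in; it is judged then, once.
The state is a dict: "t": time; "joint_positions": joint angles; "joint_velocities": joint speeds; "effort": joint torques, N m; "position": TCP position; "tool_rot": TCP orientation; "ft_force": force on the tool from outside, world axes, zero at the start; "moment": the same for the moment, N m; "opening": opening from 0.0 (shut) to 1.0 (fully open); "grip_force": force on a finger pad.
Only numpy, scipy, OpenCV 4.12 (cv2) and the standard library are available. Lean on these libraries where they do the work, as an engineer would, in place of code of your own. Each camera call takes 0.05 s, during which the arm holds its last target. There are 200 camera calls.

## Working session

There is one attempt and no reset: what is moved stays moved. The work goes in short steps, Python scripts to look and compute and a shell command to move; the robot and the scene stay as the last step left them, time stands still between calls to the robot, and variables do not carry over. Pictures are saved under pics/ and viewed, at most 14 in all, crops included, and the job is handed in when it is done.

```bash
mkdir -p pics; ls; cat > h.py <<'E'
import numpy as np, cv2
from bench import readout, get_image, get_calibration, manip
from scipy.spatial.transform import Rotation as R
def K(c):
    f=192/np.tan(np.radians(c["fovy"])/2); return f,c["cx"],c["cy"]
def cam2world(name, st=None):
    c=get_calibration(name)
    if "mount" in c:
        M=np.array(c["mount"]); T=np.eye(4); T[:3,:3]=R.from_quat(st["tool_rot"]).as_matrix(); T[:3,3]=st["position"]
        return T@M
    T=np.eye(4); Rm=cv2.Rodrigues(np.array(c["rvec"],float))[0]; T[:3,:3]=Rm.T; T[:3,3]=-Rm.T@np.array(c["tvec"],float).ravel(); return T
def world(name, depth, st=None):
    f,cx,cy=K(get_calibration(name)); v,u=np.mgrid[:384,:512]
    P=np.stack([(u-cx)/f*depth,(v-cy)/f*depth,depth],-1)
    T=cam2world(name,st); W=P@T[:3,:3].T+T[:3,3]; W[depth==0]=np.nan; return W
def at_z(name,u,v,z,st=None):
    f,cx,cy=K(get_calibration(name)); T=cam2world(name,st)
    d=T[:3,:3]@np.array([(u-cx)/f,(v-cy)/f,1]); return T[:3,3]+d*(z-T[2,3])/d[2]
E
python3 - <<'E'
from h import *
print(readout.observe())
for n in ("top","scene","wrist"):
    st=readout.observe(); p,d=get_image(n); c=get_calibration(n); print(n,c)
    np.savez(f"{n}0.npz",p=p,d=d)
    if n!="wrist": cv2.imwrite(f"pics/{n}0.png",cv2.resize(p[:,:,::-1],(800,600),interpolation=cv2.INTER_CUBIC))
E
```

```text
pics
{'t': 0.0, 'joint_positions': array([ 9.43706388e-01,  3.81186576e-01,  1.29824803e+00, -4.65144055e-05,
        1.46364158e+00, -2.15315256e-01]), 'joint_velocities': array([-0.00039884,  0.00052325,  0.00067725,  0.00050074, -0.00061714,
       -0.00194962]), 'effort': array([ 1.79616938e-03, -4.37935817e+01, -2.24557006e+01,  7.13905343e-02,
        3.52849311e-02, -4.92331424e-05]), 'position': array([219.99628213, 503.80651567, 263.14711159]), 'tool_rot': array([ 2.04433333e-01,  9.78880208e-01, -6.86391292e-04, -2.82177696e-04]), 'ft_force': array([-0.66442129, -0.31354696,  1.13052243]), 'moment': array([ 0.01648824, -0.01037505,  0.03306178]), 'grip_force': 0.0, 'opening': 0.997665689895502}
top {'fovy': 42.057253789218976, 'cx': 264.3974559859533, 'cy': 189.91223767291373, 'rvec': array([ 2.12988741, -2.16679476,  0.08407573]), 'tvec': array([  33.76117147,  550.86233531, 1049.25161585])}
scene {'fovy': 55.74075866035032, 'cx': 260.70466424208064, 'cy': 186.1322073904279, 'rvec': array([ 2.41406706,  0.77796014, -0.24969067]), 'tvec': array([-462.35610551, -230.97620029,  880.76523817])}
wrist {'fovy': 60.65658541109084, 'cx': 262.183176435313, 'cy': 191.92220525354122, 'mount': array([[-2.06124418e-04, -9.50923641e-01, -3.09425576e-01,
         8.01328993e+01],
       [ 9.99999914e-01, -3.07639005e-04,  2.79281382e-04,
        -6.62208197e-01],
       [-3.60766644e-04, -3.09425492e-01,  9.50923622e-01,
        -1.19876726e+02],
       [ 0.00000000e+00,  0.00000000e+00,  0.00000000e+00,
         1.00000000e+00]])}
```

View pics/top0.png

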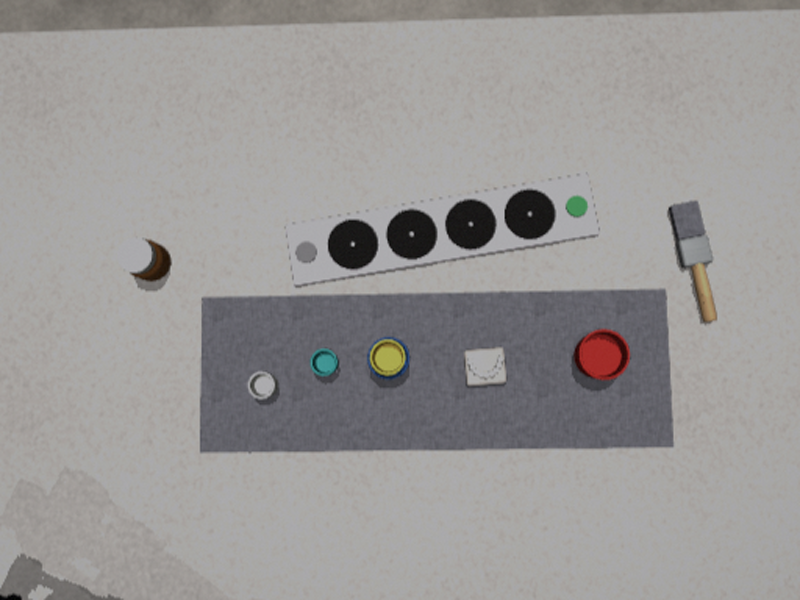

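View pics/scene0.png

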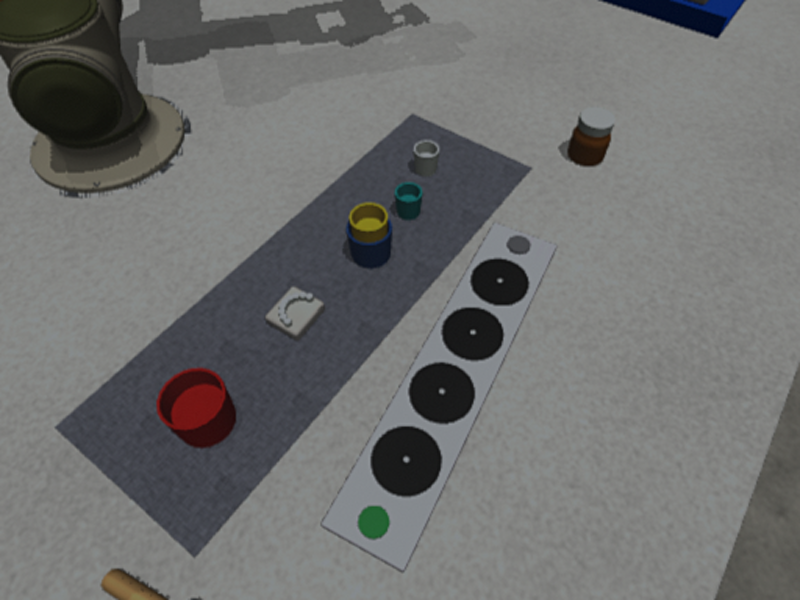

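The top view shows the white cup at (262,385), the turquoise look-alike at (324,362) and the yellow cup inside the blue one at (388,357). The model is at (485,366) and the red cup at (602,355). The pad spots are at (353,244), (412,234), (471,224) and (530,213), with green at (577,206), so green is at the right (530) end.

What could be taken for cup_white: the white cup (262,385), the turquoise cup (324,362), or the white-capped brown bottle (140,257). I choose (262,385) and will check it in a close crop.

```bash
python3 - <<'E'
from h import *
z=np.load("top0.npz"); p,d=z["p"],z["d"]; W=world("top",d)
o=lambda U,V:((U+.5)/1.5625-.5,(V+.5)/1.5625-.5)
print("bench z",np.nanmedian(W[40:90,150:400,2]))
for n,U,V,h,r in [("white",262,385,40,38),("turq",324,362,40,38),("yellow",388,357,72,48),("blue",388,357,52,58),("red",602,355,58,68),("model",485,366,26,50)]:
    u,v=o(U,V); c=at_z("top",u,v,h)
    m=(np.hypot(W[...,0]-c[0],W[...,1]-c[1])<r/2+8)
    if n=="blue": m&=(W[...,2]<60)
    zz=W[...,2][m]; top=np.nanpercentile(zz,97)
    q=W[m&(W[...,2]>top-8)][:,:2].astype(np.float32)
    (cx,cy),rad=cv2.minEnclosingCircle(q)
    print(n,"px@z",c[:2].round(1),"top",round(float(top),1),"fit",round(cx,1),round(cy,1),"dia",round(2*rad,1))
P=[]
for U,V in [(353,244),(412,234),(471,224),(530,213),(577,206),(306,252)]:
    u0,v0=o(U,V); u0=int(round(u0)); v0=int(round(v0))
    if U not in(577,306):
        g=p.sum(2).astype(float)[v0-4:v0+5,u0-4:u0+5]; g=np.clip(g-g.min()-60,0,None)
        vv,uu=np.mgrid[v0-4:v0+5,u0-4:u0+5]; u0,v0=(g*uu).sum()/g.sum(),(g*vv).sum()/g.sum()
    w=at_z("top",u0,v0,13); P.append(w[:2]); print(U,w.round(1), W[int(v0)-4,int(u0)+3,2].round(1))
P=np.array(P); print(np.linalg.norm(np.diff(P[:5],axis=0),axis=1))
a=cv2.resize(p[190:270,140:300,::-1],(800,400),interpolation=cv2.INTER_CUBIC); cv2.imwrite("pics/crop1.png",a)
st=readout.observe(); print(R.from_quat(st["tool_rot"]).as_matrix().round(4))
E
```

```text
bench z -0.36046133936179103
white px@z [433.5 232.6] top 41.1 fit 434.4 234.2 dia 37.8
turq px@z [463.4 147.5] top 41.0 fit 464.8 147.9 dia 36.9
yellow px@z [467.6  57.8] top 73.1 fit 469.0 58.8 dia 47.2
blue px@z [468.4  59.1] top 54.6 fit 468.2 58.8 dia 57.3
red px@z [ 466.1 -225.9] top 59.4 fit 468.5 -228.6 dia 68.4
model px@z [454.8 -72.5] top 27.5 fit 455.0 -72.2 dia 64.1
353 [631.4 110.6  13. ] 12.0
412 [644.2  26.5  13. ] 14.4
471 [656.7 -57.7  13. ] 13.6
530 [ 669.4 -141.5   13. ] 10.8
577 [ 677.9 -208.6   13. ] 13.5
306 [621.  176.1  13. ] 11.4
[85.0665692  85.19700935 84.75766776 67.6499346 ]
[[-9.164e-01  4.003e-01 -6.000e-04]
 [ 4.003e-01  9.164e-01 -9.000e-04]
 [ 2.000e-04 -1.000e-03 -1.000e+00]]
```

View pics/crop1.png

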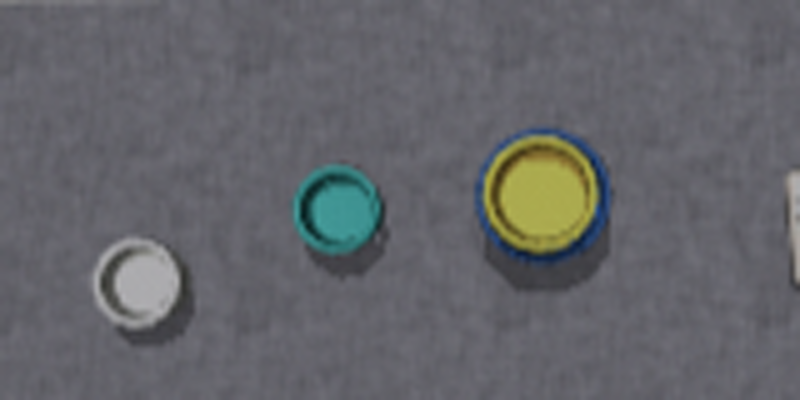

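The crop confirms an open white cup at crop (139,283), clearly not the turquoise cup at (338,208). Sizes, heights and the 85 mm and 67.6 mm spacings all match the descriptions. I'll turn the jaws across the row and go above the white cup.

```bash
cat > go.py <<'E'
# usage: go.py x y z -> shift in tool axes to bring the TCP there (yaw target 8.5 deg)
import sys; from h import *
st=readout.observe(); M=R.from_quat(st["tool_rot"]); p=st["position"]
print("t",round(st["t"],2),"tcp",p.round(1),"yaw",np.degrees(np.arctan2(*M.as_matrix()[[1,0],1])).round(2),"tilt",np.degrees(np.arccos(-M.as_matrix()[2,2])).round(2))
if len(sys.argv)>3: print("shift",M.inv().apply(np.array(sys.argv[1:4],float)-p).round(1))
E
python3 -m crank '[[0.075,[-0.30,-0.16,0.05],[0,0,1.01]],[0.075,[-0.304,-0.162,0.113],[0,0,1.01]],[0.075,[-0.304,-0.162,0.113],[0,0,1.01]],[0.075,[-0.304,-0.162,0.113],[0,0,1.01]],[0.075,[-0.304,-0.162,0.113],[0,0,1.01]],[0.075,[-0.304,-0.162,0.113],[0,0,1.01]],[0.075,[-0.304,-0.162,0.113],[0,0,1.01]],[0.075,[-0.304,-0.162,0.113],[0,0,1.01]],[0.075,[-0.304,-0.162,0.113],[0,0,1.01]],[0.075,[-0.304,-0.162,0.113],[0,0,1.01]],[0.075,[-0.304,-0.162,0.113],[0,0,1.01]],[0.075,[-0.304,-0.162,0.113],[0,0,1.01]]]'
python3 go.py 434 234 31
python3 - <<'E'
from h import *
st=readout.observe(); p,d=get_image("wrist"); W=world("wrist",d,st)
m=(W[...,2]>34)&(W[...,2]<50)&(np.hypot(W[...,0]-434,W[...,1]-234)<35)
q=W[m][:,:2].astype(np.float32); print(m.sum(),cv2.minEnclosingCircle(q))
cv2.imwrite("pics/w1.png",p[:,:,::-1])
E
```

```text
t: 1.35
position: [433.2, 235.0, 151.3]
tool_rot: [0.652, 0.759, 0.0, 0.0]
ft_force: [-0.7, -0.0, 0.3]
opening: 0.852
grip_force: 0.0
t 1.35 tcp [433.2 235.  151.3] yaw 8.68 tilt 0.05
shift [ -1.1   0.5 120.3]
752 ((433.4027099609375, 234.59043884277344), 18.842727661132812)
```

View pics/w1.png

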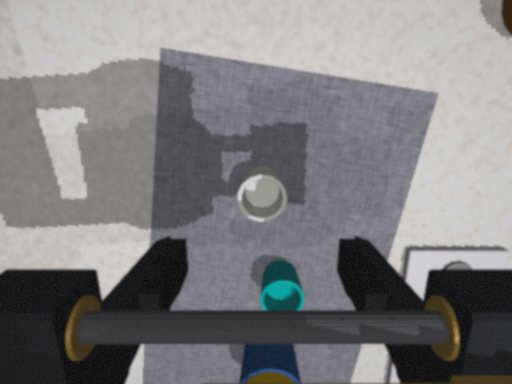

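The wrist view shows the white cup at (262,197) between the open fingers, with turquoise behind it at (282,295). Both cameras agree within 1 mm, so I'll descend and grip.

```bash
python3 -m crank '[[0.075,[-0.001,0,0.04],[0,0,0]],[0.075,[-0.001,0,0.08],[0,0,0]],[0.075,[-0.001,0,0.10],[0,0,0]],[0.075,[-0.001,0,0.12],[0,0,0]],[0.075,[-0.001,0,0.12],[0,0,0]],[0.02,[-0.001,0,0.12],[0,0,0]],[0.02,[-0.001,0,0.12],[0,0,0]],[0.02,[-0.001,0,0.12],[0,0,0]],[0.02,[-0.001,0,0.12],[0,0,0]],[0.02,[-0.001,0,0.12],[0,0,0]],[0.02,[-0.001,0,0.12],[0,0,0]],[0.02,[-0.001,0,0.12],[0,0,0]],[0.02,[-0.001,0,0.12],[0,0,0]],[0.02,[-0.001,0,0.12],[0,0,0]],[0.02,[-0.001,0,0.12],[0,0,0]]]'
```

```text
t: 2.9
position: [434.1, 232.9, 31.1]
tool_rot: [0.653, 0.758, 0.0, 0.0]
ft_force: [-1.9, -0.8, 7.4]
opening: 0.397
grip_force: 29.7
```

```bash
python3 -m crank '[[0.02,[0,0,-0.01],[0,0,0]],[0.02,[0,0,-0.03],[0,0,0]],[0.02,[0,0,-0.06],[0,0,0]],[0.02,[0,0,-0.085],[0,0,0]],[0.02,[-0.015,0.007,-0.095],[0,0,0]],[0.02,[-0.045,0.02,-0.10],[0,0,0]],[0.02,[-0.08,0.035,-0.10],[0,0,0]],[0.02,[-0.116,0.05,-0.10],[0,0,0]],[0.02,[-0.152,0.066,-0.10],[0,0,0]],[0.02,[-0.188,0.081,-0.10],[0,0,0]],[0.02,[-0.224,0.097,-0.10],[0,0,0]],[0.02,[-0.26,0.112,-0.10],[0,0,0]],[0.02,[-0.296,0.128,-0.10],[0,0,0]],[0.02,[-0.332,0.144,-0.10],[0,0,0]],[0.02,[-0.365,0.158,-0.10],[0,0,0]],[0.02,[-0.39,0.169,-0.10],[0,0,0]],[0.02,[-0.403,0.174,-0.10],[0,0,0]],[0.02,[-0.407,0.176,-0.10],[0,0,0]],[0.02,[-0.407,0.176,-0.10],[0,0,0]],[0.02,[-0.407,0.176,-0.10],[0,0,0]]]'
python3 go.py 669.4 -142.9 45
python3 - <<'E'
from h import *
st=readout.observe(); p,d=get_image("top"); W=world("top",d)
q=W[(W[...,2]>120)&(W[...,2]<155)&(np.hypot(W[...,0]-669,W[...,1]+141)<60)]
cv2.imwrite("pics/t2.png",cv2.resize(p[90:190,240:400,::-1],(800,500),interpolation=cv2.INTER_CUBIC))
E
```

```text
t: 4.9
position: [668.1, -142.6, 130.9]
tool_rot: [0.652, 0.758, -0.0, -0.0]
ft_force: [-0.6, 0.0, -0.7]
opening: 0.398
grip_force: 29.8
t 4.9 tcp [ 668.1 -142.6  130.9] yaw 8.58 tilt 0.03
shift [-0.5  1.3 85.9]
```

View pics/t2.png

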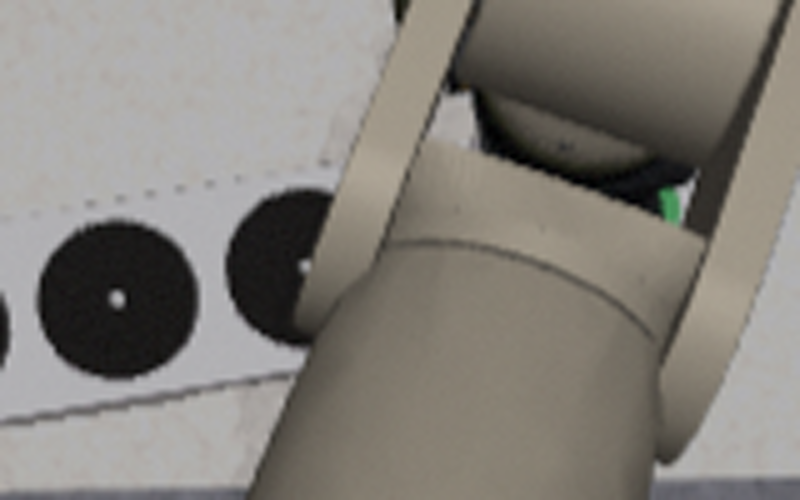

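The arm hides the pad from the top camera; the neighbouring pads at (118,298) and (305,266) are undisturbed. The target comes from the measured spot anyway, so I'll lower and release, then back up.

```bash
python3 -m crank '[[0.02,[0,0.001,0.03],[0,0,0]],[0.02,[0,0.001,0.06],[0,0,0]],[0.02,[0,0.001,0.075],[0,0,0]],[0.02,[0,0.001,0.082],[0,0,0]],[0.02,[0,0.001,0.086],[0,0,0]],[0.02,[0,0.001,0.086],[0,0,0]],[0.02,[0,0.001,0.086],[0,0,0]],[0.065,[0,0.001,0.086],[0,0,0]],[0.065,[0,0.001,0.086],[0,0,0]],[0.065,[0,0.001,0.086],[0,0,0]],[0.065,[0,0.001,0.086],[0,0,0]],[0.065,[0,0.001,0.086],[0,0,0]],[0.065,[0,0.001,0.07],[0,0,0]],[0.065,[0,0.001,0.03],[0,0,0]],[0.065,[0,0.001,0],[0,0,0]],[0.065,[0,0.001,-0.02],[0,0,0]],[0.065,[0,0.001,-0.02],[0,0,0]]]'
python3 go.py 469 58.5 150
```

```text
t: 6.65
position: [670.4, -143.7, 153.9]
tool_rot: [0.652, 0.758, 0.001, 0.003]
ft_force: [-0.0, -0.3, 0.3]
opening: 0.738
grip_force: 0.0
t 6.65 tcp [ 670.4 -143.7  153.9] yaw 8.54 tilt 0.34
shift [ 229.9 -169.2    2.4]
```

```bash
python3 -m crank '[[0.072,[0.04,-0.03,0],[0,0,0]],[0.072,[0.08,-0.06,0],[0,0,0]],[0.072,[0.12,-0.09,0],[0,0,0]],[0.072,[0.16,-0.12,0],[0,0,0]],[0.072,[0.2,-0.148,0],[0,0,0]],[0.072,[0.222,-0.164,0],[0,0,0]],[0.072,[0.23,-0.17,0],[0,0,0]],[0.072,[0.23,-0.17,0],[0,0,0]],[0.072,[0.23,-0.17,0],[0,0,0]]]'
python3 - <<'E'
from h import *
st=readout.observe(); p,d=get_image("wrist"); W=world("wrist",d,st)
m=(W[...,2]>66)&(W[...,2]<80)&(np.hypot(W[...,0]-469,W[...,1]-58)<35)
q=W[m][:,:2].astype(np.float32); print(m.sum(),cv2.minEnclosingCircle(q),np.nanpercentile(W[m][:,2],95))
p,d=get_image("top"); W=world("top",d)
m=(W[...,2]>45)&(W[...,2]<65)&(np.hypot(W[...,0]-669,W[...,1]+141)<35)
print("white",m.sum(),cv2.minEnclosingCircle(W[m][:,:2].astype(np.float32)),np.nanpercentile(W[m][:,2],95))
cv2.imwrite("pics/t3.png",cv2.resize(p[90:190,240:400,::-1],(800,500),interpolation=cv2.INTER_CUBIC))
E
python3 go.py 469 58.5 80
```

```text
t: 7.55
position: [468.2, 58.2, 150.4]
tool_rot: [0.653, 0.758, 0.0, 0.0]
ft_force: [-0.3, 0.1, -0.1]
opening: 0.815
grip_force: 0.0
1305 ((467.5593566894531, 59.08390808105469), 23.911331176757812) 71.68897433763003
white 101 ((670.6862182617188, -142.4521026611328), 18.78093719482422) 55.72750615698533
t 7.65 tcp [468.2  57.9 150.4] yaw 8.47 tilt 0.01
shift [ 0.4  0.8 70.4]
```

View pics/t3.png

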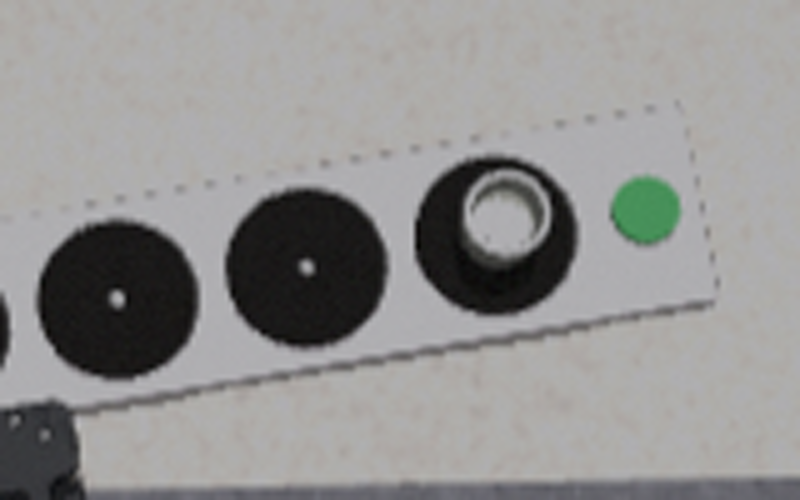

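White stands upright at crop (505,215) on the pad next to the green dot (645,210), about 1.6 mm off centre; the rim looks shifted only because of its height. Now yellow: fingertips at z ≈ 55, just above the blue rim.

```bash
python3 -m crank '[[0.072,[0.001,0,0.03],[0,0,0]],[0.072,[0.001,0,0.05],[0,0,0]],[0.072,[0.001,0,0.064],[0,0,0]],[0.072,[0.001,0,0.07],[0,0,0]],[0.072,[0.001,0,0.07],[0,0,0]],[0.072,[0.001,0,0.07],[0,0,0]],[0.03,[0.001,0,0.07],[0,0,0]],[0.03,[0.001,0,0.07],[0,0,0]],[0.03,[0.001,0,0.07],[0,0,0]],[0.03,[0.001,0,0.07],[0,0,0]],[0.03,[0.001,0,0.07],[0,0,0]],[0.03,[0.001,0,0.07],[0,0,0]],[0.03,[0.001,0,0.07],[0,0,0]]]'
```

```text
t: 8.95
position: [467.2, 59.9, 81.0]
tool_rot: [0.652, 0.758, 0.0, 0.0]
ft_force: [-0.8, 0.7, 5.8]
opening: 0.524
grip_force: 30.0
```

```bash
python3 -m crank '[[0.03,[0,0,-0.005],[0,0,0]],[0.03,[0,0,-0.012],[0,0,0]],[0.03,[0,0,-0.02],[0,0,0]],[0.03,[0,0,-0.03],[0,0,0]],[0.03,[0,0,-0.045],[0,0,0]],[0.03,[0,0,-0.06],[0,0,0]],[0.03,[0,0,-0.075],[0,0,0]],[0.03,[0,0,-0.085],[0,0,0]],[0.03,[0,0,-0.085],[0,0,0]]]'
python3 go.py 656.7 -58.2 166
python3 - <<'E'
from h import *
p,d=get_image("scene"); cv2.imwrite("pics/s2.png",cv2.resize(p[40:300,100:446,::-1],None,fx=2,fy=2,interpolation=cv2.INTER_CUBIC))
E
```

```text
t: 9.85
position: [467.5, 59.8, 167.1]
tool_rot: [0.652, 0.758, 0.001, 0.001]
ft_force: [0.2, -0.2, -1.7]
opening: 0.529
grip_force: 30.0
t 9.85 tcp [467.5  59.8 167.1] yaw 8.54 tilt 0.16
shift [-144.8  169.6    1.7]
```

View pics/s2.png

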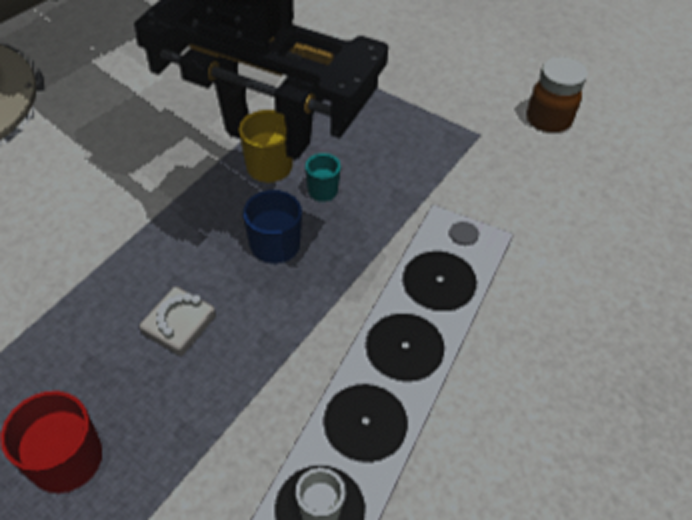

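The scene view shows yellow hanging upright in the fingers at (265,145), while blue stays standing at (273,225) and the model is undisturbed at (177,318). I'll carry yellow to the second pad.

```bash
python3 -m crank '[[0.03,[-0.008,0.01,0],[0,0,0]],[0.03,[-0.026,0.03,0],[0,0,0]],[0.03,[-0.048,0.056,0],[0,0,0]],[0.03,[-0.071,0.083,0],[0,0,0]],[0.03,[-0.094,0.11,0],[0,0,0]],[0.03,[-0.116,0.136,0],[0,0,0]],[0.03,[-0.134,0.157,0],[0,0,0]],[0.03,[-0.142,0.167,0],[0,0,0]],[0.03,[-0.144,0.169,0],[0,0,0]],[0.03,[-0.144,0.169,0],[0,0,0]],[0.03,[-0.144,0.169,0.03],[0,0,0]],[0.03,[-0.144,0.169,0.06],[0,0,0]],[0.03,[-0.144,0.169,0.08],[0,0,0]],[0.03,[-0.144,0.169,0.09],[0,0,0]],[0.03,[-0.144,0.169,0.096],[0,0,0]],[0.03,[-0.144,0.169,0.096],[0,0,0]],[0.03,[-0.144,0.169,0.096],[0,0,0]]]'
python3 go.py 656.7 -57.5 69
```

```text
t: 11.6
position: [656.0, -57.5, 70.8]
tool_rot: [0.652, 0.758, 0.0, 0.001]
ft_force: [0.7, -0.1, -0.9]
opening: 0.525
grip_force: 30.0
t 11.6 tcp [656.  -57.5  70.8] yaw 8.55 tilt 0.1
shift [-0.2  0.7  1.8]
```

```bash
python3 -m crank '[[0.03,[0,0,0.001],[0,0,0]],[0.03,[0,0,0.002],[0,0,0]],[0.03,[0,0,0.002],[0,0,0]],[0.072,[0,0,0.002],[0,0,0]],[0.072,[0,0,0.002],[0,0,0]],[0.072,[0,0,0.002],[0,0,0]],[0.072,[0,0,0.002],[0,0,0]],[0.072,[0,0,0.002],[0,0,0]],[0.072,[0,0,-0.02],[0,0,0]],[0.082,[0,0,-0.06],[0,0,0]],[0.082,[0,0,-0.09],[0,0,0]],[0.082,[0,0,-0.09],[0,0,0]]]'
python3 go.py 468 59 140
```

```text
t: 12.8
position: [657.1, -57.8, 164.5]
tool_rot: [0.652, 0.758, 0.002, 0.004]
ft_force: [-0.1, 0.9, 1.2]
opening: 0.928
grip_force: 0.0
t 12.8 tcp [657.1 -57.8 164.5] yaw 8.54 tilt 0.48
shift [ 143.7 -169.8   22.7]
```

```bash
python3 -m crank '[[0.082,[0.03,-0.035,0],[0,0,0]],[0.082,[0.06,-0.07,0],[0,0,0]],[0.082,[0.09,-0.105,0],[0,0,0]],[0.082,[0.12,-0.14,0],[0,0,0]],[0.082,[0.139,-0.163,0.005],[0,0,0]],[0.082,[0.144,-0.169,0.015],[0,0,0]],[0.082,[0.144,-0.169,0.022],[0,0,0]],[0.082,[0.144,-0.169,0.022],[0,0,0]],[0.082,[0.144,-0.169,0.022],[0,0,0]]]'
python3 - <<'E'
from h import *
st=readout.observe(); p,d=get_image("wrist"); W=world("wrist",d,st)
m=(W[...,2]>45)&(W[...,2]<60)&(np.hypot(W[...,0]-469,W[...,1]-58)<35)
q=W[m][:,:2].astype(np.float32); print("blue",m.sum(),cv2.minEnclosingCircle(q),np.nanpercentile(W[m][:,2],95))
p,d=get_image("top"); W=world("top",d)
m=(W[...,2]>52)&(W[...,2]<68)&(np.hypot(W[...,0]-657,W[...,1]+58)<38)
print("yellow",m.sum(),cv2.minEnclosingCircle(W[m][:,:2].astype(np.float32)),np.nanpercentile(W[m][:,2],95))
E
python3 go.py 468 59 42
```

```text
t: 13.7
position: [467.8, 59.4, 137.6]
tool_rot: [0.653, 0.758, -0.0, 0.0]
ft_force: [1.1, -0.5, 0.0]
opening: 0.932
grip_force: 0.0
blue 1582 ((467.13446044921875, 59.14775466918945), 28.97399139404297) 51.54981517373879
yellow 125 ((656.7367553710938, -59.17658615112305), 23.775390625) 61.54208930703358
t 13.8 tcp [467.8  59.4 137.8] yaw 8.5 tilt 0.03
shift [-0.5  0.1 95.8]
```

Yellow stands 1.5 mm from its pad's centre, with its rim near 60 mm as expected. Blue is centred under the jaws with its rim at 52 mm.

```bash
python3 -m crank '[[0.082,[0,0,0.03],[0,0,0]],[0.082,[0,0,0.06],[0,0,0]],[0.082,[0,0,0.085],[0,0,0]],[0.082,[0,0,0.096],[0,0,0]],[0.082,[0,0,0.096],[0,0,0]],[0.082,[0,0,0.096],[0,0,0]],[0.04,[0,0,0.096],[0,0,0]],[0.04,[0,0,0.096],[0,0,0]],[0.04,[0,0,0.096],[0,0,0]],[0.04,[0,0,0.096],[0,0,0]],[0.04,[0,0,0.096],[0,0,0]],[0.04,[0,0,0.096],[0,0,0]],[0.04,[0,0,0.096],[0,0,0]]]'
python3 go.py 644.2 26.5 142
```

```text
t: 15.1
position: [467.2, 59.9, 42.2]
tool_rot: [0.652, 0.758, 0.0, 0.0]
ft_force: [-1.8, 0.6, 5.7]
opening: 0.621
grip_force: 29.7
t 15.1 tcp [467.2  59.9  42.2] yaw 8.55 tilt 0.04
shift [-59.3 170.1 -99.7]
```

```bash
python3 -m crank '[[0.04,[0,0,-0.01],[0,0,0]],[0.04,[0,0,-0.03],[0,0,0]],[0.04,[0,0,-0.06],[0,0,0]],[0.04,[0,0,-0.085],[0,0,0]],[0.04,[-0.003,0.008,-0.095],[0,0,0]],[0.04,[-0.01,0.03,-0.1],[0,0,0]],[0.04,[-0.022,0.062,-0.1],[0,0,0]],[0.04,[-0.033,0.095,-0.1],[0,0,0]],[0.04,[-0.044,0.127,-0.1],[0,0,0]],[0.04,[-0.053,0.153,-0.1],[0,0,0]],[0.04,[-0.058,0.167,-0.1],[0,0,0]],[0.04,[-0.059,0.17,-0.1],[0,0,0]],[0.04,[-0.059,0.17,-0.1],[0,0,0]],[0.04,[-0.059,0.17,-0.075],[0,0,0]],[0.04,[-0.059,0.17,-0.045],[0,0,0]],[0.04,[-0.059,0.17,-0.027],[0,0,0]],[0.04,[-0.059,0.17,-0.018],[0,0,0]],[0.04,[-0.059,0.17,-0.015],[0,0,0]],[0.04,[-0.059,0.17,-0.015],[0,0,0]]]'
python3 go.py 644.2 27 56
```

```text
t: 17.0
position: [643.9, 26.9, 57.4]
tool_rot: [0.652, 0.758, 0.0, 0.0]
ft_force: [1.1, -1.1, -1.6]
opening: 0.623
grip_force: 29.8
t 17.0 tcp [643.9  26.9  57.4] yaw 8.54 tilt 0.03
shift [0.1 0.3 1.4]
```

```bash
python3 -m crank '[[0.04,[0,0,0.001],[0,0,0]],[0.04,[0,0,0.002],[0,0,0]],[0.04,[0,0,0.002],[0,0,0]],[0.078,[0,0,0.002],[0,0,0]],[0.078,[0,0,0.002],[0,0,0]],[0.078,[0,0,0.002],[0,0,0]],[0.078,[0,0,0.002],[0,0,0]],[0.078,[0,0,0.002],[0,0,0]],[0.078,[0,0,-0.02],[0,0,0]],[0.088,[0,0,-0.06],[0,0,0]],[0.088,[0,0,-0.09],[0,0,0]],[0.088,[0,0,-0.1],[0,0,0]],[0.088,[0,0,-0.1],[0,0,0]]]'
python3 go.py 468 -228 150
```

```text
t: 18.3
position: [644.2, 26.7, 157.7]
tool_rot: [0.652, 0.758, 0.001, 0.001]
ft_force: [-0.7, -0.2, -0.4]
opening: 0.999
grip_force: 0.0
t 18.3 tcp [644.2  26.7 157.7] yaw 8.54 tilt 0.13
shift [-225.7 -212.1    7.4]
```

```bash
python3 -m crank '[[0.088,[-0.03,-0.028,0],[0,0,0]],[0.088,[-0.06,-0.056,0],[0,0,0]],[0.088,[-0.09,-0.085,0],[0,0,0]],[0.088,[-0.12,-0.113,0],[0,0,0]],[0.088,[-0.15,-0.141,0],[0,0,0]],[0.088,[-0.18,-0.169,0],[0,0,0]],[0.088,[-0.21,-0.197,0],[0,0,0]],[0.088,[-0.226,-0.212,0.007],[0,0,0]],[0.088,[-0.226,-0.212,0.007],[0,0,0]],[0.088,[-0.226,-0.212,0.007],[0,0,0]]]'
python3 - <<'E'
from h import *
st=readout.observe(); p,d=get_image("wrist"); W=world("wrist",d,st)
m=(W[...,2]>50)&(W[...,2]<66)&(np.hypot(W[...,0]-468,W[...,1]+228)<45)
q=W[m][:,:2].astype(np.float32); print("red",m.sum(),cv2.minEnclosingCircle(q),np.nanpercentile(W[m][:,2],95))
p,d=get_image("top"); W=world("top",d)
m=(W[...,2]>57)&(W[...,2]<75)&(np.hypot(W[...,0]-644,W[...,1]-26)<42)
print("blue",m.sum(),cv2.minEnclosingCircle(W[m][:,:2].astype(np.float32)),np.nanpercentile(W[m][:,2],95))
E
python3 go.py 468 -228 46
```

```text
t: 19.3
position: [467.6, -227.8, 148.6]
tool_rot: [0.653, 0.757, 0.0, -0.001]
ft_force: [0.9, 0.3, 0.2]
opening: 0.999
grip_force: 0.0
red 1898 ((467.37298583984375, -229.05389404296875), 34.13612747192383) 57.645479625101586
blue 162 ((645.4067993164062, 25.429773330688477), 28.76639747619629) 67.04096540256357
t 19.4 tcp [ 468.2 -227.2  149.2] yaw 8.6 tilt 0.07
shift [ -0.8  -0.3 103.2]
```

Blue is placed 1.6 mm off centre, and red is under the jaws with a 58 mm rim height and 68 mm diameter. I'll grip red.

```bash
python3 -m crank '[[0.088,[-0.001,-0.001,0.03],[0,0,0]],[0.088,[-0.001,-0.001,0.055],[0,0,0]],[0.088,[-0.001,-0.001,0.075],[0,0,0]],[0.088,[-0.001,-0.001,0.09],[0,0,0]],[0.088,[-0.001,-0.001,0.103],[0,0,0]],[0.088,[-0.001,-0.001,0.103],[0,0,0]],[0.088,[-0.001,-0.001,0.103],[0,0,0]],[0.05,[-0.001,-0.001,0.103],[0,0,0]],[0.05,[-0.001,-0.001,0.103],[0,0,0]],[0.05,[-0.001,-0.001,0.103],[0,0,0]],[0.05,[-0.001,-0.001,0.103],[0,0,0]],[0.05,[-0.001,-0.001,0.103],[0,0,0]],[0.05,[-0.001,-0.001,0.103],[0,0,0]]]'
python3 go.py 631.4 110.6 156
```

```text
t: 20.7
position: [467.2, -229.4, 47.2]
tool_rot: [0.653, 0.758, 0.0, 0.0]
ft_force: [-0.7, 1.3, 5.7]
opening: 0.727
grip_force: 29.4
t 20.7 tcp [ 467.2 -229.4   47.2] yaw 8.53 tilt 0.05
shift [ 311.8  212.9 -108.8]
```

```bash
python3 -m crank '[[0.05,[0,0,-0.01],[0,0,0]],[0.05,[0,0,-0.03],[0,0,0]],[0.05,[0,0,-0.06],[0,0,0]],[0.05,[0,0,-0.09],[0,0,0]],[0.05,[0.01,0.007,-0.105],[0,0,0]],[0.05,[0.03,0.02,-0.11],[0,0,0]],[0.05,[0.055,0.038,-0.11],[0,0,0]],[0.05,[0.083,0.057,-0.11],[0,0,0]],[0.05,[0.112,0.076,-0.11],[0,0,0]],[0.05,[0.14,0.096,-0.11],[0,0,0]],[0.05,[0.168,0.115,-0.11],[0,0,0]],[0.05,[0.196,0.134,-0.11],[0,0,0]],[0.05,[0.224,0.153,-0.11],[0,0,0]],[0.05,[0.252,0.172,-0.11],[0,0,0]],[0.05,[0.278,0.19,-0.11],[0,0,0]],[0.05,[0.298,0.203,-0.11],[0,0,0]],[0.05,[0.308,0.21,-0.11],[0,0,0]],[0.05,[0.312,0.213,-0.11],[0,0,0]],[0.05,[0.312,0.213,-0.11],[0,0,0]],[0.05,[0.312,0.213,-0.11],[0,0,0]]]'
python3 go.py 631.4 110.6 61
```

```text
t: 22.7
position: [631.0, 109.8, 156.7]
tool_rot: [0.653, 0.757, -0.0, -0.0]
ft_force: [0.4, -0.5, -3.0]
opening: 0.723
grip_force: 29.6
t 22.7 tcp [631.  109.8 156.7] yaw 8.48 tilt 0.04
shift [ 0.7  0.5 95.7]
```

```bash
python3 -m crank '[[0.05,[0.001,0,0.03],[0,0,0]],[0.05,[0.001,0,0.06],[0,0,0]],[0.05,[0.001,0,0.08],[0,0,0]],[0.05,[0.001,0,0.09],[0,0,0]],[0.05,[0.001,0,0.094],[0,0,0]],[0.05,[0.001,0,0.0955],[0,0,0]],[0.05,[0.001,0,0.0955],[0,0,0]],[0.05,[0.001,0,0.0955],[0,0,0]],[0.085,[0.001,0,0.0955],[0,0,0]],[0.085,[0.001,0,0.0955],[0,0,0]],[0.085,[0.001,0,0.0955],[0,0,0]],[0.085,[0.001,0,0.0955],[0,0,0]],[0.085,[0.001,0,0.0955],[0,0,0]],[0.085,[0.001,0,0.08],[0,0,0]],[0.085,[0.001,0,0.04],[0,0,0]],[0.085,[0.001,0,0],[0,0,0]],[0.085,[0.001,0,0],[0,0,0]]]'
python3 -m crank '[[0.085,[0,-0.04,-0.02],[0,0,0]],[0.085,[0,-0.08,-0.03],[0,0,0]],[0.085,[0,-0.12,-0.03],[0,0,0]],[0.085,[0,-0.16,-0.03],[0,0,0]],[0.085,[0,-0.2,-0.03],[0,0,0]],[0.085,[0,-0.22,-0.03],[0,0,0]],[0.085,[0,-0.22,-0.03],[0,0,0]]]'
python3 - <<'E'
from h import *
p,d=get_image("top"); W=world("top",d)
for n,x,y,h,r in [("white",669.4,-141.5,53,19),("yellow",656.7,-57.7,59,24),("blue",644.2,26.5,65,29),("red",631.4,110.6,71,34),("model",455,-72.2,27.5,32)]:
    m=(abs(W[...,2]-h)<8)&(np.hypot(W[...,0]-x,W[...,1]-y)<r+12); c,rr=cv2.minEnclosingCircle(W[m][:,:2].astype(np.float32))
    print(n,np.round(c,1),"off",np.hypot(c[0]-x,c[1]-y).round(1),"dia",round(2*rr,1),"top",np.nanpercentile(W[m][:,2],95).round(1))
cv2.imwrite("pics/t4.png",cv2.resize(p[:,:,::-1],(800,600),interpolation=cv2.INTER_CUBIC))
p,d=get_image("scene"); cv2.imwrite("pics/s4.png",cv2.resize(p[120:384,150:400,::-1],None,fx=2,fy=2,interpolation=cv2.INTER_CUBIC))
E
```

```text
t: 24.4
position: [633.2, 111.9, 162.5]
tool_rot: [0.652, 0.758, 0.003, 0.004]
ft_force: [-0.5, -0.0, 1.2]
opening: 0.963
grip_force: 0.0
t: 25.1
position: [411.5, 79.2, 186.6]
tool_rot: [0.653, 0.758, -0.0, -0.001]
ft_force: [0.6, -0.3, -0.6]
opening: 0.964
grip_force: 0.0
white [ 670.6 -142.3] off 1.5 dia 37.4 top 55.7
yellow [657.  -58.6] off 1.0 dia 47.3 top 61.8
blue [645.5  25.4] off 1.7 dia 57.6 top 68.0
red [632.8 112. ] off 2.0 dia 67.9 top 73.3
model [457.2 -73.5] off 2.5 dia 62.8 top 28.4
```

View pics/t4.png

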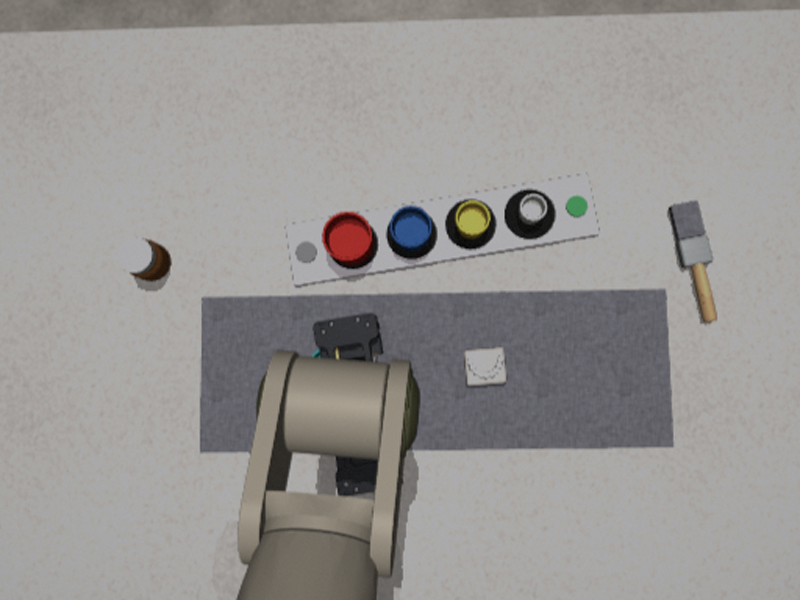

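View pics/s4.png

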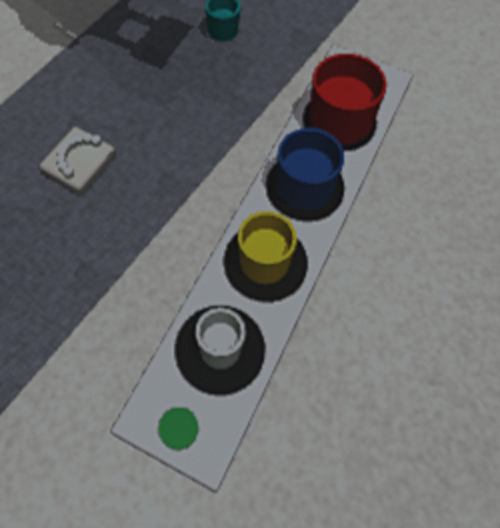

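The final views show white (533,207), yellow (473,219), blue (411,230) and red (350,238) upright on their pads, running outward from the green dot. All are within 2 mm of centre, the model is unmoved at (485,366), and the arm is clear. I'll hand in.

```bash
python3 -c "from bench import manip; print(manip.finish_job())"
```

```text
the job is handed in; nothing more can be done
None
```

The job is handed in: white, yellow, blue and red stand upright on their pads in size order from the green dot, each measured within about 2 mm of centre, with the plaster model left in place; no verdict was returned.

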